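# Hang the tube saddle in the warming bath and shut the lid

### The arm

A 7-joint arm with a two-finger parallel gripper is mounted at the origin on the work surface. World frame = base frame: x ahead of the robot, y to its left, z up, the work surface at z = 0. Lengths are in m, angles in rad, forces in N, time in s.
With the tool pointing down it reaches from about 0.425 to 0.875 m from the base axis. Payload 9.9 kg.
Tool frame: the origin (TCP) lies between the finger pads; the fingertips stand 25 mm ahead of it and the grasp point (between the pads) lies 6 mm ahead of it; z points along the fingers, y is the line along which they close (so a half turn about z gives the same grasp; the last joint's range is limited). The gripper opens to 85 mm and grips with 20 to 120 N. Pads are 22 mm wide; open, the fingers measure 114 mm over their backs; the gripper's body (76 mm by 85 mm) begins 54 mm behind the grasp point. The pads swing forward as they close: fully open they stand 13 mm farther back than shut.
Start: joints at [1.197, 0.576, 0.025, 1.437, -0.015, 1.129, -0.057], TCP at [0.193, -0.647, 0.256] pointing down, gripper open.
Joint ranges: [-2.76, 2.76], [-0.34, 2.15], [-1.52, 1.57], [0.19, 2.46], [-1.09, 4.23], [0.17, 1.99], [-2.82, 2.82]. Speed limits (rad/s): [2.22, 2.22, 3.01, 3.01, 3.14, 3.14, 3.14].

### API

Orientations are given as a unit quaternion [w, x, y, z].
In Python, from workcell import r, optics, ticket gives the robot as it stands. The module is installed in compiled form; this text tells all that it offers.
- The arm moves only by the shell command python3 -m crank 'ROWS' [FORCE]. ROWS is JSON, a list of rows, each a list of 5 numbers: the closure, from -1 (fully open) to 1 (shut), then the shift along the tool's x, y, z in units of 25 mm (1.0 is 25 mm), then the turn about the tool's z in units of 6 degrees (1.0 is 6 degrees). In form: [[jaw, dx, dy, dz, turn], ...]. A call has 1 to 10 rows; each row shifts and turns the commanded pose from where the row before left it, along the tool's axes as they then stand; what a row does not reach is not made up. A row lasts 1/12 s, in which the tool goes at most 41.7 mm and 7.16 degrees, less where a joint would pass 70% of its speed; a pose out of reach is approached as far as the arm can. A call is refused whole if a number of a shift passes 1 or a number of a turn 1, either way. A call with a gripper value outside its range is refused whole. The fingers move at their own pace and stop on an object; FORCE is the grip in N (left out, the last holds). Time passes only in rows, so rows that do not move let the fingers close. It gives the time, the measured TCP pose, the force, the opening and the grip force at its end, in the units of the state.
- r.get_state(): the state, without advancing time (a new reading comes with each control period).
- optics.read_camera(name): name is "side" or "top"; returns a dict with "color" (384x512x3 uint8, blue, green, red), "camera_matrix" (3x3 intrinsics, pixels), "R" (3x3) and "t" (3): a world point X has camera coordinates R X + t. Camera axes: x right, y down, z forward; pixel columns grow to the right and rows downward; lengths in m; the calibration is good to about 2 mm. A picture is of the moment at which its call begins. There is no depth.
- ticket.close_job(): hands the job in; it is judged then, once.
The state is a dict: "time": time; "qpos": joint angles; "qvel": joint speeds; "joint_torque": joint torques, N m; "position": TCP position; "tool_rot": TCP orientation; "ft_force": force on the tool from outside, world axes, zero at the start; "wrist_torque": the same for the moment, N m; "finger_gap": opening from 0.0 (shut) to 1.0 (fully open); "finger_force": force on a finger pad.
Only numpy, scipy, OpenCV 4.12 (cv2) and the standard library are available. Lean on these libraries where they do the work, as an engineer would, in place of code of your own. Each camera call takes 0.05 s, during which the arm holds its last target. There are 200 camera calls.

### The job

Hang the saddle rack that carries the four capped tubes astride the bar across the open warming bath, resting on the bar between the two rubber collars, then lower the bath's lid until it is fully shut. The tubes are glass: keep the rack upright and set it down gently, without dropping it. Leave the empty saddle rack and the beaker, bottle and flask where they stand.

Things in the scene. Friction and masses are not known exactly. Their poses are not given: they have to be found in the camera images.
- tube_saddle: Loose rack (0.2-0.35 kg) standing on the bench: inverted U of steel sheet, black grip on top, outside each leg two capped glass tubes (four in all). 76 (x) x 60 (y) x 107 mm high. Origin: centre of underside, z up. Slot for the bar runs along y: 30 mm wide, open below, roof underside at 66 mm, roof top 69. Grip 12 (x) x 44 (y) mm, from 69 to 107 mm up. Half turn about z makes no difference.
- saddle_roof (a point): Middle of the underside of the loaded saddle's roof (66 mm above its origin); this rests on the bar. Axes as the saddle's.
- empty_saddle: A second saddle rack of the same shape, size, materials and origin but with no tubes in it. To be left alone.
- bath: Fixed dry warming bath. Origin: centre of the open tank's underside; +x front to hinge, y along the bar, z up. Steel tank 170 (x) x 260 (y) x 140 mm high outside, walls and floor 8 mm, empty. White control box joined to its -y end: 170 x 90 mm, 125 high. A bar crosses the middle of the tank along y, inside, below the rim.
- bar_top (a point): Middle of the bar's top face, 90 mm above the bath's origin, half way between the collars. Axes as the bath's. Bar 14 mm wide (x), 12 mm high. Two black rubber collars on it, 22 mm square in section (5 mm proud of the bar's top), 8 mm thick; their inner faces lie 45 mm either side of this point in y.
- lid (a joint): Angle of the bath's lid, rad: 0 shut flat on the rim, 1.57 upright; starts open at 1.55 to 1.75. Stiff hinge: it stays where it is left; 3 to 6 N at its edge moves it. Hinged on the tank's far (+x) rim, it shuts towards -x and down.
- lid_hinge (a point): Middle of the lid's hinge line (along the bath's y), at x 85, z 141 mm in the bath's frame. Turns with the lid: x points from free edge to hinge, z is the lid's outward normal (up when shut). The lid plate lies from 0 to 8 mm in this z.
- lid_lip (a point): End of the lid's lip on its centre line, mid thickness, 195 mm from the hinge line. Lid: steel plate 170 x 260 mm, 8 mm thick, with a black lip 100 mm wide (y), 8 mm thick, that juts 25 mm past the free edge and overhangs the front wall when shut. Axes as lid_hinge.
- beaker: Glass beaker, 68 mm wide, 85 mm high; origin at centre of its base. To be left alone.
- bottle: Amber bottle, 60 mm wide, 150 mm high; origin at centre of its base. To be left alone.
- flask: Conical flask, 80 mm wide at its base, 110 mm high; origin at centre of its base. To be left alone.
Things that resemble listed ones, but are neither listed nor needed, are in the scene too. What is shaped like the tube_saddle but blue is not meant.

How it is judged:
On the way, in this order (a step that is already met when the one before it is completed fails the run):
1. the loaded saddle hangs on the bar between the collars, let go, with the lid still open (x of saddle_roof in the frame of bar_top between -0.012 and 0.012 m and y of saddle_roof in the frame of bar_top between -0.018 and 0.018 m and z of saddle_roof in the frame of bar_top between -0.004 and 0.004 m and angle between tube_saddle's own z axis and vertical below 0.15 rad and angle between the y axis of tube_saddle and the y axis of bath, either way round below 0.3 rad and contact force between tube_saddle and the fingers below 0.1 N and value of joint lid above 1 rad), for 0.2 s.
2. the lid is shut (value of joint lid below 0.05 rad), for 0.2 s.
At the end, for the whole second after the job is handed in: The loaded saddle rests on the bar with its roof centre within 12 mm across, 18 mm along and 4 mm in height of the bar's top centre, tilted under 0.15 rad, its slot within 0.3 rad of the bar, released and at rest; the lid is within 0.05 rad of shut (x of saddle_roof in the frame of bar_top between -0.012 and 0.012 m and y of saddle_roof in the frame of bar_top between -0.018 and 0.018 m and z of saddle_roof in the frame of bar_top between -0.004 and 0.004 m and angle between tube_saddle's own z axis and vertical below 0.15 rad and angle between the y axis of tube_saddle and the y axis of bath, either way round below 0.3 rad and contact force between tube_saddle and the fingers below 0.1 N and value of joint lid below 0.05 rad and linear speed of tube_saddle below 0.03 m/s); the robot touches nothing.
It fails at once if the loaded saddle is tipped by more than 0.7 rad (angle between tube_saddle's own z axis and vertical above 0.7 rad).
It fails at once if the loaded saddle is dropped: it falls faster than 0.45 m/s (a fall of about 10 mm) out of the fingers (contact force between tube_saddle and the fingers below 0.05 N and linear speed of tube_saddle above 0.45 m/s).
It fails at once if the loaded saddle strikes or is pressed on the bath or its lid with more than 150 N (contact force between tube_saddle and bath above 150 N).
It fails at once if the empty saddle rack is moved more than 30 mm or tipped (distance of empty_saddle from where it was at the start of the episode above 0.03 m or angle between empty_saddle's own z axis and vertical above 0.4 rad).
It fails at once if the beaker, bottle or flask is moved more than 30 mm or tipped (distance of any of beaker, bottle, flask from where it was at the start of the episode above 0.03 m or angle between any of beaker, bottle, flask's own z axis and vertical above 0.4 rad).
It also fails if it takes over 56 s, if anything falls off the work surface, if the arm or the gripper's body presses on something with over 40 N, if the wrist force passes 120 N, or if a joint passes its speed limit or range.

## Working session

There is one attempt and no reset: what is moved stays moved. The work goes in short steps, Python scripts to look and compute and a shell command to move; the robot and the scene stay as the last step left them, time stands still between calls to the robot, and variables do not carry over. Pictures are saved under pics/ and viewed, at most 12 in all, crops included, and the job is handed in when it is done.

```bash
mkdir -p pics; cat > h.py <<'E'
import numpy as np, cv2
from workcell import r, optics, ticket
def cam(n,save=None):
    c=optics.read_camera(n)
    if save: cv2.imwrite('pics/'+save+'.png',c['color'])
    return c
def ray(c,u,v,z):
    K,R,t=map(np.array,(c['camera_matrix'],c['R'],c['t'])); o=-R.T@t
    d=R.T@np.linalg.inv(K)@[u,v,1]; return o+d*(z-o[2])/d[2]
def proj(c,X):
    p=np.array(c['camera_matrix'])@(np.array(c['R'])@X+np.array(c['t'])); return p[:2]/p[2]
E
python3 - <<'E'
from h import *
import pickle
a=cam('top','top0');b=cam('side','side0');pickle.dump((a,b),open('c.pkl','wb'))
for c in(a,b):
    R,t=np.array(c['R']),np.array(c['t']);print(-R.T@t,R[2],c['camera_matrix'][0])
print(r.get_state())
E
```

```text
[0.45400165 0.1574428  1.02022151] [ 0.14680243  0.02055253 -0.98895229] [405.08433323   0.         255.83992426]
[0.18034649 1.06298087 0.92039084] [ 0.30019976 -0.70984934 -0.6371766 ] [492.99258783   0.         253.77685489]
{'time': 0.1, 'qpos': array([ 1.19720993,  0.57647595,  0.02484869,  1.43781315, -0.0150053 ,
        1.12898709, -0.05652385]), 'qvel': array([ 7.22524815e-05, -8.01790551e-04, -9.86501686e-04, -2.89053352e-03,
       -1.55894866e-04, -3.64090663e-04,  1.26635588e-04]), 'joint_torque': array([ 4.99236499e-03, -7.67307973e+01,  2.25749105e+00, -2.86604762e+01,
        1.58288784e-02,  8.68080446e-03, -1.72546061e-05]), 'position': array([ 0.19278694, -0.64650825,  0.25551394]), 'tool_rot': array([-7.35439883e-04,  9.89520665e-01,  1.44389379e-01, -1.44355947e-04]), 'ft_force': array([-0.13373356,  0.69134558,  0.7913785 ]), 'wrist_torque': array([ 0.08320453, -0.01628014, -0.03753575]), 'finger_force': 0.0, 'finger_gap': 0.999014104250289}
```

View pics/top0.png

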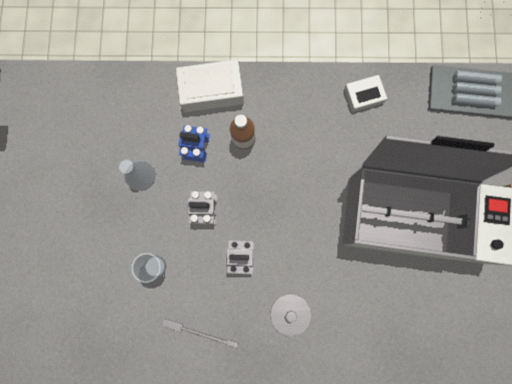

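View pics/side0.png

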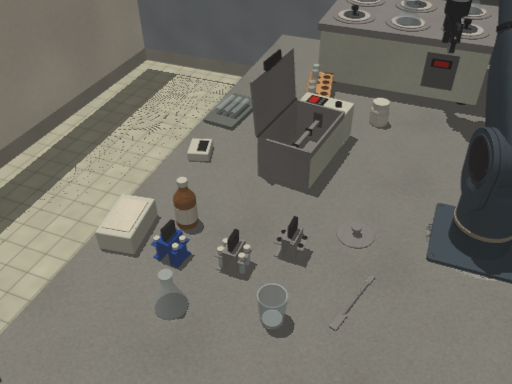

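The loaded saddle (white caps) is at top (201,207) and side (234,253). The empty one is at top (240,258), the blue decoy at (193,142), and the bath at (425,210) with collars near (388,212) and (431,217). I'll enlarge the saddle and bar regions next.

```bash
python3 - <<'E'
from h import *
import pickle
a,b=pickle.load(open('c.pkl','rb'))
A=a['color'];B=b['color']
f=lambda I,x,y,w,h,s:cv2.resize(I[y:y+h,x:x+w],(w*s,h*s),interpolation=cv2.INTER_CUBIC)
P=np.zeros((600,800,3),np.uint8)
i=f(A,175,180,80,100,3);P[:300,:240]=i
i=f(A,340,130,172,140,3);P[:420,260:776]=i
i=f(B,210,220,60,60,3);P[310:490,:180]=i
i=f(B,250,40,110,150,1)
cv2.imwrite('pics/z.png',P)
def blobs(I,x,y,w,h,th=45):
    m=(I[y:y+h,x:x+w].max(2)<th).astype(np.uint8)
    n,l,s,ce=cv2.connectedComponentsWithStats(m)
    for k in range(1,n):
        if s[k,4]>12:
            pts=np.argwhere(l==k)[:,::-1].astype(np.float32)
            print(ce[k]+[x,y],s[k],cv2.minAreaRect(pts)[1:])
print('grip');blobs(A,183,185,40,45);print('collars');blobs(A,365,195,105,35);print('sidegrip');blobs(B,215,225,40,35)
E
```

```text
grip
collars
sidegrip
[233.03389831 241.51694915] [ 13   5  11  22 118] ((8.691983222961426, 21.19995880126953), 32.0053825378418)
```

View pics/z.png

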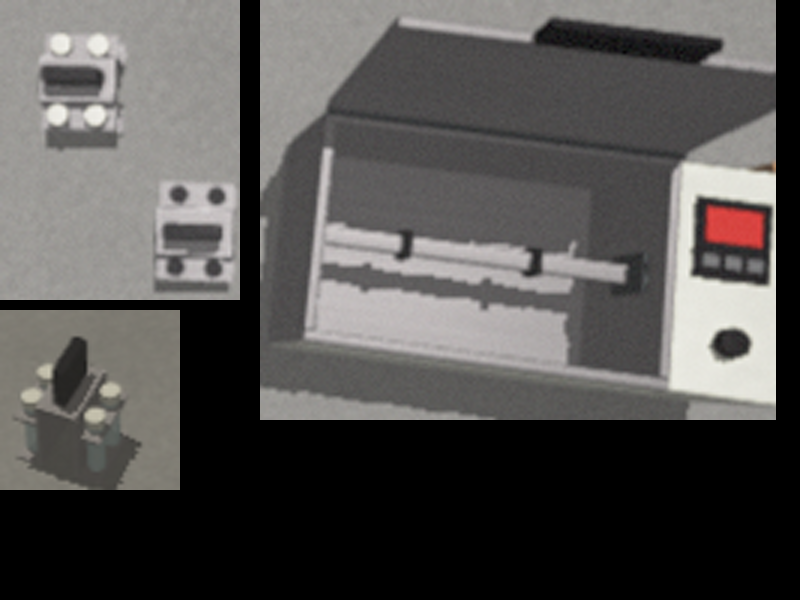

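Caps show at z-crop (60,44), (98,44), (57,116), (95,115); collars at (405,243) and (534,262). Converting these to positions.

```bash
python3 - <<'E'
from h import *
import pickle
a,b=pickle.load(open('c.pkl','rb'))
T=lambda p:(p[0]/3+175-.33,p[1]/3+180-.33)
S=lambda p:(p[0]/3+210-.33,(p[1]-310)/3+220-.33)
P=[np.hstack([np.array(c['camera_matrix'])@np.c_[c['R'],c['t']]]) for c in(a,b)]
def tri(p,q):
    X=cv2.triangulatePoints(P[0],P[1],np.array(p,float),np.array(q,float));return (X[:3]/X[3]).ravel()
# top: image up=+x far, left=+y. side cam looks -y,+x
tc=[(60,44),(98,44),(57,116),(95,115)]; sc=[(46,372),(32,396),(112,390),(96,415)]
print('mean',tri(np.mean([T(p) for p in tc],0),np.mean([S(p) for p in sc],0)))
for z in(.065,.075):
    w=[ray(a,*T(p),z) for p in tc];print(z,np.mean(w,0));
d=(w[0]+w[2]-w[1]-w[3]);e=(w[0]+w[1]-w[2]-w[3]);print('yaw',np.degrees(np.arctan2(-d[0],d[1])),np.degrees(np.arctan2(e[1],e[0])),d/2,e/2)
C=lambda p:((p[0]-260)/3+340-.33,p[1]/3+130-.33)
for p in[(405,243),(534,262),(330,238),(610,270)]: print([ray(a,*C(p),z).round(4) for z in(.09,.095)])
c1,c2=[ray(a,*C(p),.092) for p in[(405,243),(534,262)]];print('mid',(c1+c2)/2,np.linalg.norm(c1-c2),np.degrees(np.arctan2(-(c1-c2)[0],(c1-c2)[1])))
# rim corners at z=.14
for p in[(328,150),(308,338),(668,383),(680,163)]: print('rim',ray(a,*C(p),.14).round(4))
for p in[(400,20),(545,22),(720,42)]: print('lid',[ray(a,*C(p),z).round(3) for z in(.31,.33)])
print(r.get_state()['tool_rot'])
E
```

```text
mean [0.55505293 0.30848547 0.06244913]
0.065 [0.55517216 0.30817591 0.065     ]
0.075 [0.55411303 0.30659792 0.075     ]
yaw 1.5590745411996176 -0.318926069668526 [-0.00081241  0.02984847  0.        ] [ 0.0563341  -0.00031358  0.        ]
[array([ 0.5483, -0.1268,  0.09  ]), array([ 0.5478, -0.1252,  0.095 ])]
[array([ 0.5352, -0.2238,  0.09  ]), array([ 0.5348, -0.2218,  0.095 ])]
[array([ 0.5514, -0.0699,  0.09  ]), array([ 0.5508, -0.0686,  0.095 ])]
[array([ 0.53  , -0.2808,  0.09  ]), array([ 0.5296, -0.2784,  0.095 ])]
mid [ 0.54158773 -0.17458482  0.092     ] 0.09771887548934481 -7.690751124813278
rim [ 0.6108 -0.0577  0.14  ]
rim [ 0.474  -0.0404  0.14  ]
rim [ 0.4464 -0.2934  0.14  ]
rim [ 0.6045 -0.312   0.14  ]
lid [array([ 0.66 , -0.061,  0.31 ]), array([ 0.654, -0.055,  0.33 ])]
lid [array([ 0.66 , -0.147,  0.31 ]), array([ 0.654, -0.138,  0.33 ])]
lid [array([ 0.649, -0.25 ,  0.31 ]), array([ 0.643, -0.238,  0.33 ])]
[-7.35439883e-04  9.89520665e-01  1.44389379e-01 -1.44355947e-04]
```

```bash
python3 -m crank '[[0,0,0,0,-1],[0,0,0,0,-1],[0,0,0,0,-1],[0,0,0,0,-1],[0,0,0,0,-1],[0,0,0,0,-1],[0,0,0,0,-1],[0,0,0,0,-1],[0,0,0,0,-1],[0,0,0,0,-1]]' 60 && python3 -m crank '[[0,0,0,0,-1],[0,0,0,0,-1],[0,0,0,0,-0.23],[0,0,0,0,0]]'
```

```text
time: 0.93
position: [0.1927, -0.6466, 0.2558]
tool_rot: [-0.0, 0.783, 0.622, 0.0]
ft_force: [0.5, -0.3, 0.4]
finger_gap: 0.502
finger_force: 0.0
time: 1.27
position: [0.1927, -0.6467, 0.2558]
tool_rot: [-0.0, 0.708, 0.707, 0.0]
ft_force: [-0.7, 1.1, 0.2]
finger_gap: 0.499
finger_force: 0.0
```

```bash
python3 -m crank '[[0,0.95,0.51,0,0],[0,0.95,0.51,0,0],[0,0.95,0.51,0,0],[0,0.95,0.51,0,0],[0,0.95,0.51,0,0],[0,0.95,0.51,0,0],[0,0.95,0.51,0,0],[0,0.95,0.51,0,0],[0,0.95,0.51,0,0],[0,0.95,0.51,0,0]]' && python3 -m crank '[[0,0.95,0.51,0,0],[0,0.95,0.51,0,0],[0,0.95,0.51,0,0],[0,0.95,0.51,0,0],[0,0.95,0.51,0,0],[0,0.95,0.51,0,0],[0,0.95,0.51,0,0],[0,0.95,0.51,0,0],[0,0.95,0.51,0,0],[0,0.95,0.51,0,0]]' && python3 -m crank '[[0,0.95,0.2,0,0],[0,0.95,0.2,0,0],[0,0.95,0.2,0,0],[0,0.95,0.2,0,0],[0,0.95,0.2,0,0],[0,0.95,0.2,0,0],[0,0.95,0.2,0,0],[0,0.95,0.2,0,0],[0,0.95,0.2,0,0],[0,0.95,0.2,0,0]]'
```

```text
time: 2.1
position: [0.3209, -0.4081, 0.2563]
tool_rot: [0.0, 0.709, 0.706, 0.0]
ft_force: [0.5, 0.7, -0.5]
finger_gap: 0.5
finger_force: 0.0
time: 2.93
position: [0.4484, -0.1707, 0.2564]
tool_rot: [0.0, 0.709, 0.706, 0.0]
ft_force: [0.5, -1.1, -0.5]
finger_gap: 0.5
finger_force: 0.0
time: 3.77
position: [0.4981, 0.0667, 0.2563]
tool_rot: [-0.0, 0.709, 0.706, 0.0]
ft_force: [0.5, -0.5, 0.5]
finger_gap: 0.498
finger_force: 0.0
```

```bash
python3 -m crank '[[0,0.95,0.2,0,0],[0,0.95,0.2,0,0],[0,0.95,0.2,0,0],[0,0.95,0.2,0,0],[0,0.95,0.2,0,0],[0,0.95,0.2,0,0],[0,0.95,0.2,0,0],[0,0.95,0.2,0,0],[0,0.5,0.2,0,0],[0,0,0,0,0]]'; python3 - <<'E'
from h import *
a=cam('top');b=cam('side')
f=lambda I,x,y,w,h,s:cv2.resize(I[y:y+h,x:x+w],(w*s,h*s),interpolation=cv2.INTER_CUBIC)
cv2.imwrite('pics/z2.png',np.hstack([f(a['color'],150,150,100,120,4),f(b['color'],190,170,100,120,4)]))
E
```

```text
time: 4.6
position: [0.5429, 0.2717, 0.256]
tool_rot: [-0.001, 0.707, 0.707, 0.001]
ft_force: [-1.2, -0.8, 0.4]
finger_gap: 0.502
finger_force: 0.0
```

View pics/z2.png

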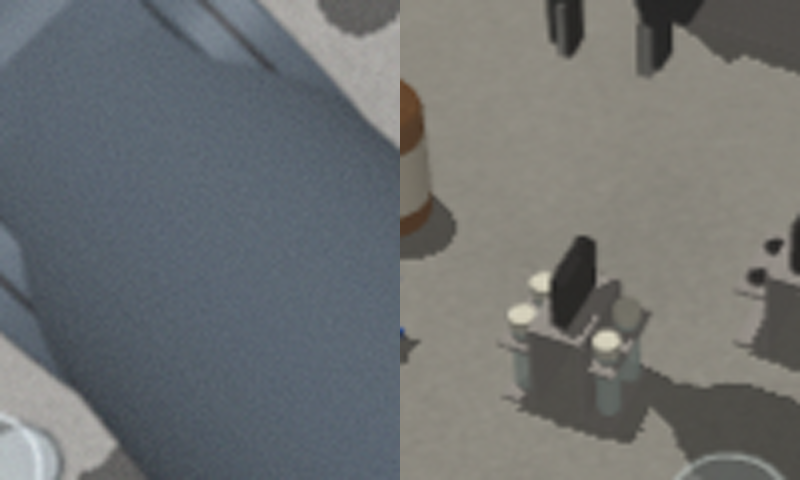

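The arm hides the top view. The side view shows the fingers at (565,30) and (655,50) in the crop, above the saddle grip at (575,280). I'll stop just above the grip and look again.

```bash
python3 -m crank '[[0,0.75,0.25,0,0],[0,0.7,0.23,0,0],[0,0,0,0.9,0],[0,0,0,0.9,0],[0,0,0,0.9,0],[0,0,0,0.9,0],[0,0,0,0.9,0],[0,0,0,0,0]]'; python3 - <<'E'
from h import *
b=cam('side')
p=np.array(r.get_state()['position']);print(p,proj(b,p+[0,0,-.012]))
f=lambda I,x,y,w,h,s:cv2.resize(I[y:y+h,x:x+w],(w*s,h*s),interpolation=cv2.INTER_CUBIC)
for q in([.555,.308,.107],[.555,.286,.107],[.555,.33,.107]): print(proj(b,np.array(q)))
cv2.imwrite('pics/z3.png',f(b['color'],190,190,100,100,6))
E
```

```text
time: 5.37
position: [0.5536, 0.3008, 0.1398]
tool_rot: [-0.0, 0.708, 0.706, -0.004]
ft_force: [-0.3, -0.4, 0.3]
finger_gap: 0.499
finger_force: 0.0
[0.5543387  0.3018288  0.14207938] [233.77119379 225.31132019]
[232.81540154 234.03663455]
[236.58307453 228.08790454]
[228.94549399 240.14678136]
```

View pics/z3.png

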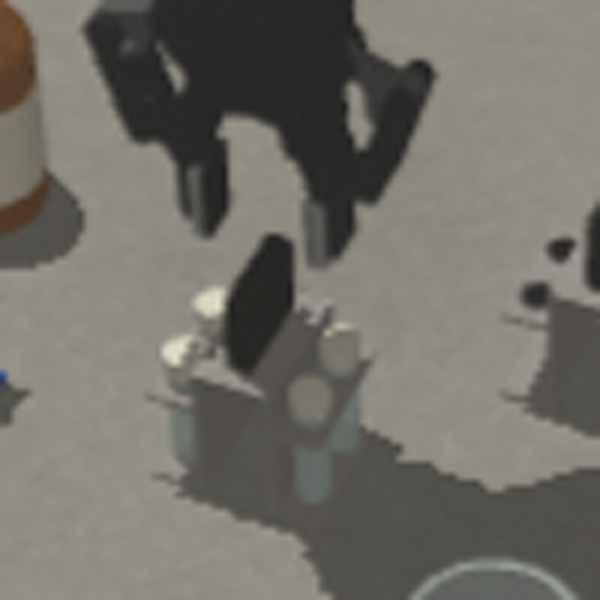

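Grip top edge runs from pixel (229,240) to (237,230), within 2 px of the prediction, and the fingers straddle it. Descending and gripping.

```bash
python3 -m crank '[[0,0.25,0,0.55,0],[0,0,0,0.55,0],[0,0,0,0.5,0],[0,0,0,0,0],[1,0,0,0,0],[1,0,0,0,0],[1,0,0,0,0],[1,0,0,0,0],[1,0,0,0,0],[1,0,0,0,0]]' 60
```

```text
time: 6.25
position: [0.5556, 0.3108, 0.1048]
tool_rot: [0.0, 0.707, 0.707, 0.001]
ft_force: [-1.2, -1.4, 5.4]
finger_gap: 0.13
finger_force: 60.3
```

```bash
python3 -m crank '[[1,0,0,-0.3,0],[1,0,0,-0.6,0],[1,0,0,-0.9,0],[1,0,0,-1,0],[1,0,0,-1,0],[1,0,0,-1,0],[1,0,0,-1,0],[1,0,0,-1,0],[1,0,0,-0.8,0],[1,0,0,0,0]]' && python3 -m crank '[[1,-0.5,0,0,0],[1,-0.9,0,0,0],[1,-0.9,0,0,0],[1,-0.9,0,0,0],[1,-0.9,0,0,0],[1,-0.9,0,0,0],[1,-0.9,0,0,0],[1,-0.9,0,0,0],[1,-0.9,0,0,0],[1,-0.9,0,0,0]]' && python3 -m crank '[[1,-0.9,0,0,0],[1,-0.9,0,0,0],[1,-0.9,0,0,0],[1,-0.9,-0.2,0,0],[1,-0.9,-0.2,0,0],[1,-0.5,-0.1,0,0],[1,-0.4,0,0,0.5],[1,0,0,0,0.5],[1,0,0,0,0.28],[1,0,0,0,0]]'
```

```text
time: 7.08
position: [0.556, 0.3117, 0.2985]
tool_rot: [0.001, 0.707, 0.707, 0.003]
ft_force: [0.1, 0.8, -2.2]
finger_gap: 0.128
finger_force: 59.2
time: 7.92
position: [0.554, 0.0933, 0.2924]
tool_rot: [-0.001, 0.707, 0.707, -0.001]
ft_force: [0.2, 0.4, -3.6]
finger_gap: 0.127
finger_force: 59.2
time: 8.75
position: [0.5419, -0.0397, 0.293]
tool_rot: [-0.001, 0.754, 0.657, -0.001]
ft_force: [-0.4, 0.3, -3.7]
finger_gap: 0.128
finger_force: 59.1
```

```bash
python3 -m crank '[[1,-0.7,0.1,0,0],[1,-0.9,0.12,0,0],[1,-0.9,0.12,0,0],[1,-0.9,0.12,0,0],[1,-0.9,0.12,0,0],[1,-0.6,0.1,0,0],[1,-0.3,0,0,0],[1,0,0,0,0],[1,0,0,0,0]]'; python3 - <<'E'
from h import *
a=cam('top');b=cam('side')
p=np.array(r.get_state()['position']);print(p)
f=lambda I,x,y,w,h,s:cv2.resize(I[y:y+h,x:x+w],(w*s,h*s),interpolation=cv2.INTER_CUBIC)
cv2.imwrite('pics/z4.png',np.hstack([f(a['color'],340,120,100,140,4),f(b['color'],250,40,100,140,4)]))
# bar geometry in side view
for z in(.09,):
  for s in(-.094,-.049,0,.049,.122): print(s,proj(b,np.array([.5415+s*.134,-.1745+s*.991,z])))
E
```

```text
time: 9.5
position: [0.5418, -0.1696, 0.2934]
tool_rot: [-0.001, 0.753, 0.658, 0.0]
ft_force: [-0.2, 1.4, -3.4]
finger_gap: 0.131
finger_force: 59.1
[ 0.54211048 -0.16879852  0.29377357]
-0.094 [314.3042902  123.36400745]
-0.049 [308.29294316 129.94299643]
0 [301.47806012 137.40139802]
0.049 [294.36458506 145.18658721]
0.122 [283.16941081 157.43890395]
```

View pics/z4.png

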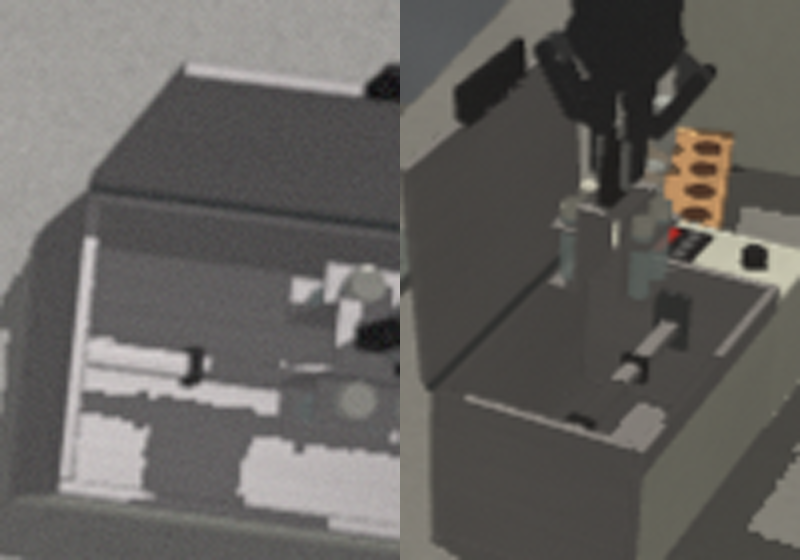

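Collars show at side pixels (295.5,145) and (308,131), as predicted. The left caps are at top pixels (432,191) and (428.5,220). I'll check the saddle's offset in the grip.

```bash
python3 - <<'E'
from h import *
a=cam('top')
p=[ray(a,u-.4,v-.4,.251) for u,v in((432.5,191.2),(429.2,220))]
print(p, np.mean(p,0)-.015*np.array([.137,.99,0]), r.get_state()['position'])
d=p[0]-p[1];print(np.linalg.norm(d),np.degrees(np.arctan2(d[1],d[0])))
E
```

```text
[array([ 0.57118602, -0.16225503,  0.251     ]), array([ 0.51620259, -0.15348554,  0.251     ])] [ 0.54163931 -0.17272028  0.251     ] [ 0.5421742 -0.168845   0.2938498]
0.05567836699029062 -9.061966619271232
```

```bash
python3 -m crank '[[1,0,0,0.6,0],[1,-0.08,0,0.8,0],[1,0,0,0.8,0],[1,0,0,0.8,0],[1,0,0,0.8,0],[1,0,0,0.7,0],[1,0,0,0.6,0],[1,0,0,0.5,0],[1,0,0,0.2,0],[1,0,0,0,0]]'
```

```text
time: 10.48
position: [0.5414, -0.1715, 0.1479]
tool_rot: [-0.001, 0.752, 0.659, -0.0]
ft_force: [-0.3, -0.7, -1.8]
finger_gap: 0.128
finger_force: 59.1
```

```bash
python3 -m crank '[[1,0,0,0.2,0],[1,0,0,0.2,0],[1,0,0,0.1,0],[1,0,0,0.1,0],[1,0,0,0,0],[1,0,0,0,0]]'
```

```text
time: 10.98
position: [0.5418, -0.1726, 0.1339]
tool_rot: [0.0, 0.753, 0.658, 0.0]
ft_force: [-0.2, -0.4, -2.5]
finger_gap: 0.131
finger_force: 59.2
```

```bash
python3 -m crank '[[1,0,0,0.08,0],[1,0,0,0.04,0],[1,0,0,0,0],[1,0,0,0,0]]'; python3 -m crank '[[1,0,0,0.04,0],[1,0,0,0.04,0],[1,0,0,0,0],[1,0,0,0,0]]'
```

```text
time: 11.32
position: [0.5417, -0.1725, 0.1308]
tool_rot: [-0.0, 0.753, 0.658, -0.0]
ft_force: [-0.3, 0.0, -2.9]
finger_gap: 0.124
finger_force: 59.2
time: 11.65
position: [0.5417, -0.1725, 0.1287]
tool_rot: [-0.0, 0.753, 0.658, -0.0]
ft_force: [0.5, 0.4, -1.9]
finger_gap: 0.125
finger_force: 59.3
```

```bash
python3 -m crank '[[1,0,0,0.04,0],[1,0,0,0.04,0],[1,0,0,0,0],[1,0,0,0,0]]'; python3 - <<'E'
from h import *
b=cam('side')
f=lambda I,x,y,w,h,s:cv2.resize(I[y:y+h,x:x+w],(w*s,h*s),interpolation=cv2.INTER_CUBIC)
cv2.imwrite('pics/z5.png',f(b['color'],250,70,100,90,6))
E
```

```text
time: 11.98
position: [0.5418, -0.1726, 0.1287]
tool_rot: [0.001, 0.753, 0.658, -0.0]
ft_force: [-7.3, 1.4, 20.0]
finger_gap: 0.127
finger_force: 62.5
```

View pics/z5.png

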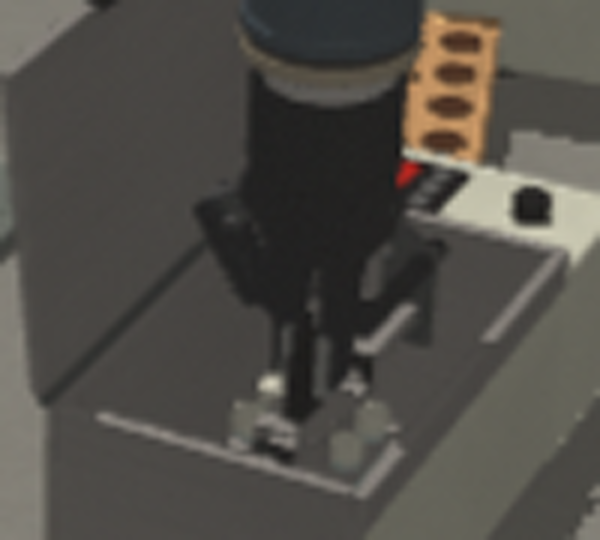

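The saddle sits on the bar: 20 N of contact, at the TCP height I expected (0.1287). The picture shows it upright between the tank walls. I'll open the jaw to half and retreat upwards.

```bash
python3 -m crank '[[1,0,0,-0.05,0],[0.5,0,0,0,0],[0.2,0,0,0,0],[0.2,0,0,0,0],[0.2,0,0,0,0],[0.2,0,0,-0.2,0],[0.2,0,0,-0.4,0],[0.2,0,0,-0.6,0],[0.2,0,0,-0.8,0],[0.2,0,0,-0.8,0]]' && python3 -m crank '[[0.2,0,-0.6,-0.9,0],[0.2,0,-0.9,-0.9,0],[0.2,0,-0.9,-0.9,0],[0.2,0,-0.9,-0.9,0],[0.2,0,-0.7,-0.9,0],[1,0,0,0,0]]'; python3 - <<'E'
from h import *
import pickle
a=cam('top');b=cam('side');pickle.dump((a,b),open('c2.pkl','wb'))
f=lambda I,x,y,w,h,s:cv2.resize(I[y:y+h,x:x+w],(w*s,h*s),interpolation=cv2.INTER_CUBIC)
cv2.imwrite('pics/z6.png',np.hstack([f(a['color'],340,120,130,140,3),f(b['color'],240,40,120,140,3)]))
E
```

```text
time: 12.87
position: [0.5416, -0.1724, 0.1994]
tool_rot: [-0.0, 0.753, 0.658, 0.0]
ft_force: [0.4, -0.3, 0.1]
finger_gap: 0.401
finger_force: 0.0
time: 13.37
position: [0.4413, -0.1589, 0.3154]
tool_rot: [0.003, 0.753, 0.658, 0.001]
ft_force: [0.7, -0.4, -0.6]
finger_gap: 0.277
finger_force: 0.0
```

View pics/z6.png

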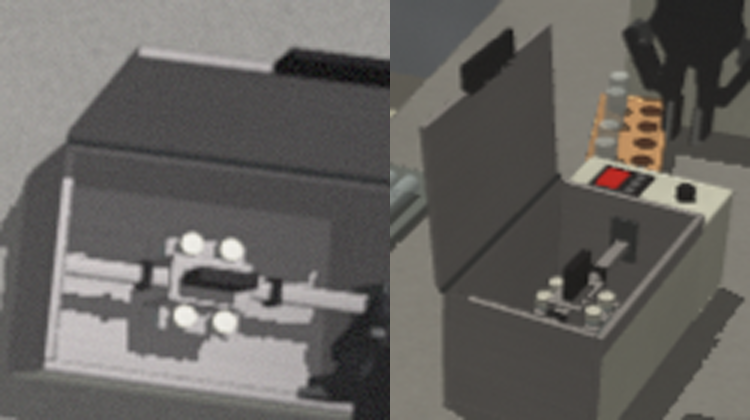

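The saddle hangs between the collars (top crop 147 and 273), centred at 208 and upright, and the lid is still open. Next I go over the lid's lip with the fingers shut, then come down behind it.

```bash
python3 -m crank '[[1,0,0,-0.9,0],[1,0,0,-0.9,0],[1,0,0,-0.9,0],[1,0,0,-0.9,0],[1,0,0,-0.2,0],[1,0,0.6,0,0],[1,0,0.9,0,0],[1,0,0.9,0,0],[1,0,0.9,0,0],[1,0,0.9,0,0]]' && python3 -m crank '[[1,0,0.9,0,0],[1,0,0.9,0,0],[1,0,0.9,0,0],[1,0,0.9,0,0],[1,0,0.9,0,0],[1,0,0.9,0,0],[1,0,0.9,0,0],[1,0,0.9,0,0],[1,0,0.5,0,0],[1,0,0,0,0]]'; python3 - <<'E'
from h import *
s=r.get_state();p=s['position'];d=np.array(p)-[.5415,-.1745,0];c,n=.991,-.134
print('bath',d[0]*c+d[1]*n,-d[0]*n+d[1]*c,d[2],s['qpos'].round(2))
b=cam('side');a=cam('top')
f=lambda I,x,y,w,h,s:cv2.resize(I[y:y+h,x:x+w],(w*s,h*s),interpolation=cv2.INTER_CUBIC)
cv2.imwrite('pics/z7.png',np.hstack([f(a['color'],340,60,130,160,3),f(b['color'],230,0,130,160,3)]))
E
```

```text
time: 14.3
position: [0.5481, -0.1733, 0.4041]
tool_rot: [-0.001, 0.753, 0.658, -0.0]
ft_force: [-0.4, -0.3, 0.1]
finger_gap: -0.001
finger_force: 0.0
time: 15.13
position: [0.7397, -0.1983, 0.4011]
tool_rot: [-0.002, 0.753, 0.659, -0.001]
ft_force: [-0.2, 0.3, -0.5]
finger_gap: -0.001
finger_force: 0.0
bath 0.19964112092913883 0.0029457999733066877 0.40111381765057574 [ 0.36  0.71 -0.42  0.82  0.27  1.66 -0.08]
```

View pics/z7.png

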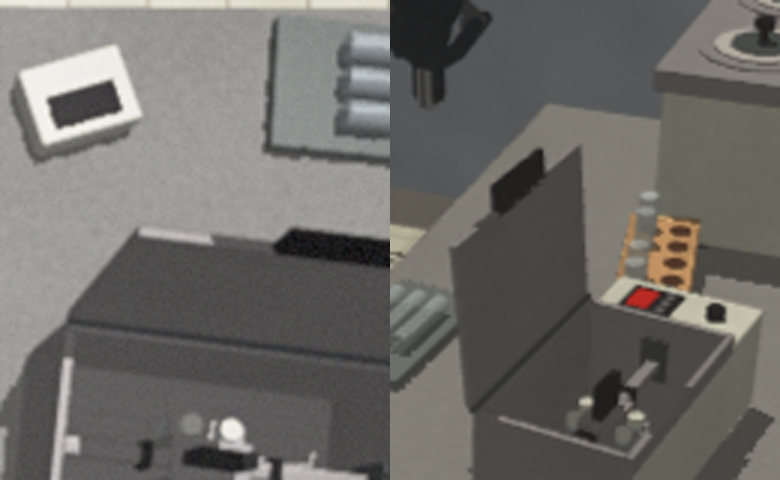

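The tool is now behind the lid (bath x 0.20, y 0.003). The side view shows the fingers at crop (430,85), past the lip at (520,180). Descending and pushing along the arc.

```bash
python3 -m crank '[[1,0,0,0.9,0],[1,0,0,0.9,0],[1,0,0,0.85,0],[1,0,0,0,0],[1,0,-0.6,0,0],[1,0,-0.7,0,0],[1,0,-0.6,0,0],[1,0,-0.6,0,0],[1,0,-0.6,0,0],[1,0,-0.6,0,0]]' && python3 -m crank '[[1,0,-0.4,0.01,0],[1,0,-0.4,0.01,0],[1,0,-0.4,0.02,0],[1,0,-0.44,0.1,0],[1,0,-0.44,0.1,0],[1,0,-0.44,0.12,0]]'; python3 - <<'E'
from h import *
s=r.get_state();p=s['position'];d=np.array(p)-[.5415,-.1745,0];c,n=.991,-.134
print('bath',d[0]*c+d[1]*n,-d[0]*n+d[1]*c,d[2])
b=cam('side')
cv2.imwrite('pics/z8.png',cv2.resize(b['color'][0:160,200:360],None,fx=3,fy=3))
E
```

```text
time: 16.07
position: [0.6455, -0.1867, 0.3415]
tool_rot: [0.002, 0.753, 0.658, 0.001]
ft_force: [3.5, -1.5, 1.6]
finger_gap: 0.0
finger_force: 1.5
time: 16.57
position: [0.5833, -0.1786, 0.3324]
tool_rot: [0.002, 0.753, 0.658, 0.001]
ft_force: [1.7, -1.0, 0.8]
finger_gap: 0.003
finger_force: 1.2
bath 0.04199389061829997 0.0015566400457710768 0.33239018536940995
```

View pics/z8.png

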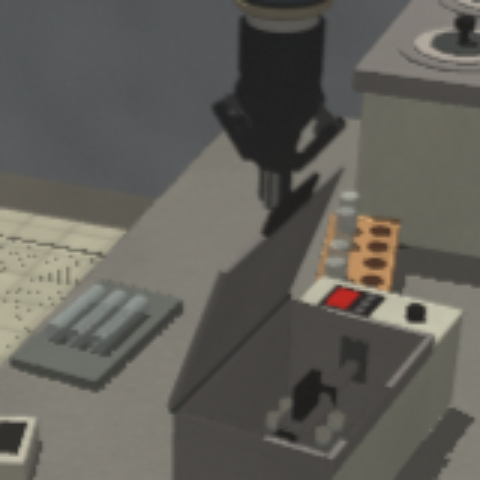

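The lid follows the fingers, tilted to about 1.2 rad with the fingertips at the lip (crop 275,195). Continuing the arc.

```bash
python3 -m crank '[[1,0,-0.36,0.24,0],[1,0,-0.36,0.24,0],[1,0,-0.36,0.25,0],[1,0,-0.37,0.27,0],[1,0,-0.37,0.27,0],[1,0,-0.37,0.27,0],[1,0,-0.31,0.32,0],[1,0,-0.31,0.32,0],[1,0,-0.31,0.32,0]]' && python3 - <<'E'
from h import *
s=r.get_state();p=s['position'];d=np.array(p)-[.5415,-.1745,0];c,n=.991,-.134
print('bath',d[0]*c+d[1]*n,-d[0]*n+d[1]*c,d[2])
E
```

```text
time: 17.37
position: [0.5065, -0.1679, 0.269]
tool_rot: [0.001, 0.753, 0.658, 0.001]
ft_force: [1.8, -0.5, 0.3]
finger_gap: -0.002
finger_force: 0.8
bath -0.03559727852556879 0.0018733785089199298 0.26900774876864675
```

On the planned arc (−36, 269).

```bash
python3 -m crank '[[1,0,-0.23,0.39,0],[1,0,-0.23,0.39,0],[1,0,-0.22,0.38,0],[1,0,-0.16,0.44,0],[1,0,-0.16,0.44,0],[1,0,-0.16,0.44,0],[1,0,-0.05,0.4,0],[1,0,-0.05,0.4,0],[1,0,0,0.3,0],[1,0,0,0,0]]'
```

```text
time: 18.2
position: [0.4747, -0.1635, 0.1778]
tool_rot: [-0.0, 0.753, 0.658, -0.0]
ft_force: [-0.5, -0.3, 0.7]
finger_gap: 0.002
finger_force: 0.0
```

```bash
python3 -m crank '[[1,0,0,0.1,0],[1,0,0,0.1,0],[1,0,0,0,0],[1,0,0,0,0]]'; python3 -m crank '[[1,0,0,0.06,0],[1,0,0,0,0],[1,0,0,0,0]]'
```

```text
time: 18.53
position: [0.4754, -0.1636, 0.1741]
tool_rot: [0.001, 0.753, 0.658, 0.0]
ft_force: [-1.3, 0.6, 5.0]
finger_gap: -0.002
finger_force: 2.3
time: 18.78
position: [0.4755, -0.1636, 0.1739]
tool_rot: [0.001, 0.753, 0.658, 0.0]
ft_force: [-6.0, 1.6, 24.0]
finger_gap: -0.002
finger_force: 11.7
```

Firm contact: 24 N at z 0.174, which is the shut height. Retreating and checking.

```bash
python3 -m crank '[[1,0,0,-0.2,0],[1,0,0,-0.6,0],[1,0,0,-0.9,0],[1,0,-0.3,-0.9,0],[1,0,0,-0.9,0],[1,0,0,-0.9,0],[1,0,0,0,0],[1,0,0,0,0],[1,0,0,0,0],[1,0,0,0,0]]'; python3 - <<'E'
from h import *
a=cam('top');b=cam('side')
cv2.imwrite('pics/z9.png',np.hstack([a['color'][60:300,112:],b['color'][0:240,112:]]))
E
```

```text
time: 19.62
position: [0.467, -0.1624, 0.281]
tool_rot: [-0.001, 0.753, 0.658, -0.0]
ft_force: [-0.0, 0.6, 1.3]
finger_gap: -0.003
finger_force: 0.0
```

View pics/z9.png

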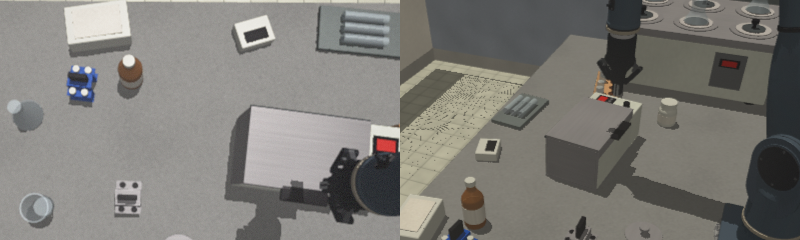

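The lid lies flat on the rim (side crop 595,120), the arm is clear of it, and the other items stand where they were.

```bash
python3 -c "
from workcell import ticket
print(ticket.close_job())"
```

```text
the job is handed in; nothing more can be done
None
```

I hung the loaded saddle rack on the bar between the collars, shut the lid fully, and handed the job in at about 20 s; no verdict was returned.

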